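# Pack the torch and the wrench into the tool case insert

## Task

Pack the open tool case: first roll the torch across the insert, without picking it up, until it drops into the mouth of its straight cutout, and press it fully home past the spring lugs at both ends. Then take the adjustable wrench from the bench, lay it flat in the wrench-shaped cutout, head in the wide pocket, and press it fully home at head and handle too. Leave the sanding block and the wooden offcut where they are.

Things in the scene. Friction and masses are not known exactly. Their poses are not given: they have to be found in the camera images.
- tool_case_tray: Open tool case half fixed on the bench, 206 (x, -101 to 105) x 222 (y) mm: black tray, rim 33 mm high, round a rigid grey insert with its flat top 30 mm above the bench. Origin on the bench under the middle. Own x points away from the robot, z up. Flat land from x = -96 to 0 mm (the torch starts there), then the torch cutout, then the wrench cutout.
- torch_seat (a point): The torch's centre when home, 21 mm above the bench; axes as the tray's. It is at tray x = 14.5, y = 0 mm, mid-cutout: 29 mm (x) by 136 mm (y), floor 8 mm above the bench. Dark spring lugs at y = -40 and 40 mm hold an unpressed torch about 11 mm above home; each end takes 5 to 15 N to push past. Rolling on the land its axis is 22 mm above home.
- wrench_seat (a point): The wrench's origin when home, on the cutout's floor, 19 mm above the bench, tray x = 66, y = 0 mm; axes as the tray's, and as the wrench's when home. Head pocket 56 mm wide, y = -95 to -32 mm; handle slot 28 mm wide, y = -32 to 93 mm. Spring lugs beside the head (y = -60 mm) and handle (y = 66 mm) hold an unpressed wrench about 5 mm above home; each end takes 5 to 20 N to push past.
- torch: Pocket torch: plain aluminium cylinder, 26 mm diameter, 120 mm long, about 0.12 kg, rolls freely. Origin at its centre on the axis; own y along the axis (x and z turn as it rolls). It starts lying on the insert's flat land, 45 to 75 mm on the robot's side of its cutout and nearly parallel to it. Home, its top stands 4 mm above the insert's top.
- torch_lens_end (a point): Point on the torch's axis 50 mm from its centre toward the lens end (own y = -50 mm).
- torch_tail_end (a point): Point on the torch's axis 50 mm from its centre toward the tail end (own y = +50 mm).
- wrench: Grey steel adjustable wrench, 0.24 kg, flat on the bench right of the case, 52 x 180 x 12 mm. Origin: centre of the underside; own y along the handle, head at -y, z up. Head y = -92 to -35 mm, 52 mm wide, 12 mm thick; handle on to y = 90 mm, at most 24 mm wide, 2 to 10 mm above the origin. Home, the handle's top is 1 mm below the insert's top, the head's 1 mm above.
- wrench_head (a point): Point on the wrench's underside plane under the head (own x = 0, y = -60 mm).
- wrench_tail (a point): Point on the wrench's underside plane under the handle's end (own x = 0, y = +70 mm).
- sanding_block: Black sanding block, 64 x 108 x 37 mm, bystander in front of the case; origin centre of its underside.
- offcut_block: Light mitred wooden offcut, 44 x 64 x 30 mm, bystander between the case and the wrench, nearer the robot; origin centre of its underside.

How it is judged:
By the outcome, as a careful person would: the job done as asked, in the order asked, and still so for the second after the job is handed in, with the robot touching nothing.
It also fails if it takes over 69 s, if anything falls off the work surface, if the arm or the gripper's body presses on something with over 40 N, if the wrist force passes 120 N, or if a joint passes its speed limit or range.

## Robot

A 6-joint arm with a two-finger parallel gripper is mounted at the origin on a cart in front of the work surface, level with it; the furniture and walls round the work are solid. World frame = base frame: x ahead of the robot, y to its left, z up, the work surface at z = 0. Lengths are in mm, angles in rad, forces in N, time in s.
With the tool pointing down it reaches from about 250 to 725 mm from the base axis. Payload 9.7 kg.
Tool frame: the origin (TCP) lies on the front face of the gripper's body, between the roots of the fingers; the fingertips stand 73 mm ahead of it and the grasp point (between the pads) lies 54 mm ahead of it (robot.tcp_to_tips is the distance from the TCP to the fingertips, in mm); z points along the fingers, y is the line along which they close (so a half turn about z gives the same grasp; the last joint's range is limited). The gripper opens to 85 mm and grips with 20 to 120 N. Pads are 22 mm wide; open, the fingers measure 114 mm over their backs; the gripper's body (76 mm by 85 mm) begins 54 mm behind the grasp point. The pads swing forward as they close: fully open they stand 13 mm farther back than shut.
Start: joints at [1.244, 0.087, 0.176, 1.66, 0, 1.571], TCP at [176.555, 520.889, 303.884] pointing down, gripper open.
Joint ranges: [-3.13, 3.13], [-0.85, 1.81], [-1.15, 1.24], [-2.2, 2.28], [-1.44, 1.52], [-3.14, 3.14]. Speed limits (rad/s): [2.22, 2.22, 2.57, 3.14, 3.14, 3.14].

## Interface

Orientations are given as a unit quaternion [x, y, z, w].
In Python, from bench import robot gives the robot as it stands.
- The arm moves only by the tool carry_out, never from a script. Its argument "plan" is a list of rows, each a list of 3 entries, a list of its own where there are three numbers: the shift along the world's x, y, z scaled (see below), then the turn, a rotation vector about the world's x, y, z scaled (see below), then the opening, from -1 (shut) to 1 (fully open). In form: [[[x, y, z], [wx, wy, wz], grip], ...]. A call has 1 to 5 rows; each row is the pose to reach, as a shift and turn from the pose commanded when the call began; what a row does not reach only later rows make up. The controller multiplies each number of a shift by 200 mm and each number of a turn by pi/2 rad. A row lasts 1/10 s, in which the tool goes at most 50 mm and 8.59 degrees, less where a joint would pass 70% of its speed; a pose out of reach is approached as far as the arm can. A call with a number of a shift or a turn outside -1 to 1 is refused whole. A call with a gripper value outside its range is refused whole. The fingers move at their own pace and stop on an object; "grip_force" is the grip in N (left out, the last holds). Time passes only in rows, so rows that repeat a pose let the fingers close. It gives the time, the measured TCP pose, the force, the opening and the grip force at its end, in the units of the state.
- robot.read_state(): the state, without advancing time (a new reading comes with each control period).
- robot.read_camera(name): name is "side" or "top" or "wrist"; returns the picture (420x560x3 uint8, red, green, blue); there is no depth.
- robot.calibration(name): a dict with "vfov" (degrees; the focal length in pixels is half the picture's height over the tangent of half this angle, whatever the lens; pixels are square), "cx", "cy" (the principal point, pixels), "k1" (the pictures are not rectified: a ray, as slopes to the right and down, at radius r is drawn at 1 + k1 r^2 times it, then the intrinsics apply), "extrinsics" (4x4, takes a point from world to camera coordinates). Camera axes: x right, y up, looking along -z (the intrinsics and any distortion apply to the point x, -y, -z); pixel columns grow to the right and rows downward; lengths in mm; the calibration is good to about 2 mm. A picture is of the moment at which its call begins: read the wrist's pose just before it. calibration takes no time and is no camera call; for the wrist camera it gives the pose at the moment of the call.
- robot.sign_off(): hands the job in; it is judged then, once.
The state is a dict: "t": time; "qpos": joint angles; "qd": joint speeds; "tau": joint torques, N m; "tcp_pos": TCP position; "tcp_rot": TCP orientation; "force": force on the tool from outside, world axes, zero at the start; "ft_torque": the same for the moment, N m; "finger_gap": finger opening in mm; "gripper_force": force on a finger pad.
Only numpy, scipy, OpenCV 4.12 (cv2) and the standard library are available. Lean on these libraries where they do the work, as an engineer would, in place of code of your own. Each camera call takes 0.05 s, during which the arm holds its last target. There are 200 camera calls.

## Working session

There is one attempt and no reset: what is moved stays moved. The work goes in short steps, Python scripts to look and compute and a tool call to move; the robot and the scene stay as the last step left them, time stands still between calls to the robot, and variables do not carry over. Pictures are saved under pics/ and viewed, at most 10 in all, crops included, and the job is handed in when it is done.

Besides the shell and the picture viewer there is one more tool, called after "Call:" by a JSON object that holds its "api" and its "payload", one argument or row to a line. carry_out: Moves the arm, as the interface text tells. Shifts and turns lie within -1 to 1; 1 stands for 200 mm of shift or pi/2 rad of turn. Its arguments: {"type":"object","properties":{"plan":{"type":"array","items":{"type":"array"}},"grip_force":{"type":"number"}},"required":["plan"]}

```bash
ls; mkdir -p pics; cat > h.py <<'E'
import numpy as np, cv2
from bench import robot
def cam(name):
    c=robot.calibration(name); im=robot.read_camera(name); return im,c
def K(c):
    f=210/np.tan(np.radians(c["vfov"])/2); return f
def ray(c,u,v):
    f=K(c); d=np.array([(u-c["cx"])/f,(v-c["cy"])/f]); s=d.copy()
    for _ in range(30): s=d/(1+c["k1"]*(s@s))
    E=np.array(c["extrinsics"]); R=E[:3,:3]; o=-R.T@E[:3,3]
    r=R.T@np.array([s[0],-s[1],-1]); return o,r/np.linalg.norm(r)
def plane(c,u,v,z):
    o,r=ray(c,u,v); return o+r*(z-o[2])/r[2]
def proj(c,p):
    E=np.array(c["extrinsics"]); q=E[:3,:3]@np.array(p,float)+E[:3,3]
    s=np.array([q[0],-q[1]])/-q[2]; s=s*(1+c["k1"]*(s@s)); return s*K(c)+[c["cx"],c["cy"]]
def tri(obs):
    A=np.zeros((3,3));b=np.zeros(3)
    for c,u,v in obs:
        o,r=ray(c,u,v); P=np.eye(3)-np.outer(r,r); A+=P;b+=P@o
    p=np.linalg.solve(A,b)
    return p,[float(np.linalg.norm(proj(c,p)-[u,v])) for c,u,v in obs]
def save(im,n): cv2.imwrite("pics/"+n,im[:,:,::-1])
E
python3 - <<'E'
from h import *
import pickle
print(robot.read_state())
for n in("top","side","wrist"):
    im,c=cam(n); save(im,n+"0.png"); E=np.array(c["extrinsics"]); print(n,c["vfov"],c["k1"],c["cx"],c["cy"],-E[:3,:3].T@E[:3,3],E[:3,:3].round(3).tolist())
E
```

```text
pics
{'t': 0.0, 'qpos': array([ 1.24398824e+00,  8.74831565e-02,  1.75149540e-01,  1.65976958e+00,
       -1.82172852e-05,  1.57079722e+00]), 'qd': array([ 0.00042697,  0.00012501, -0.00066015,  0.00015868, -0.00188732,
        0.00115991]), 'tau': array([-1.08059505e-04, -5.20390105e+01,  4.64801073e+01,  1.64997380e-02,
        2.23802527e-05,  6.91977931e-06]), 'tcp_pos': array([176.52888219, 520.77995641, 303.1782059 ]), 'tcp_rot': array([ 1.62678242e-01,  9.86678956e-01, -6.46213762e-04, -9.73119951e-05]), 'force': array([ 0.97572828, -0.19820582,  0.29920247]), 'ft_torque': array([-0.0109535 ,  0.07789458, -0.03156985]), 'gripper_force': 0.0, 'finger_gap': 85.37338274851015}
top 46.351253072915526 -0.06502956535701798 276.78219436617087 210.14710344234666 [ 364.60608657 -299.00462925  920.52455563] [[0.016, -1.0, -0.025], [0.985, 0.012, 0.175], [-0.174, -0.027, 0.984]]
side 48.83332660526732 -0.04988628455643013 278.6169290133227 206.6150489911715 [  530.79041477 -1114.16796611   402.61271119] [[0.999, 0.032, 0.018], [-0.029, 0.379, 0.925], [0.023, -0.925, 0.38]]
wrist 66.14199047391648 -0.020079522960593982 276.9874710770882 204.17023192683257 [104.71081009 545.65464811 374.4181361 ] [[0.321, 0.947, -0.0], [-0.904, 0.307, -0.298], [-0.282, 0.096, 0.955]]
```

View pics/top0.png

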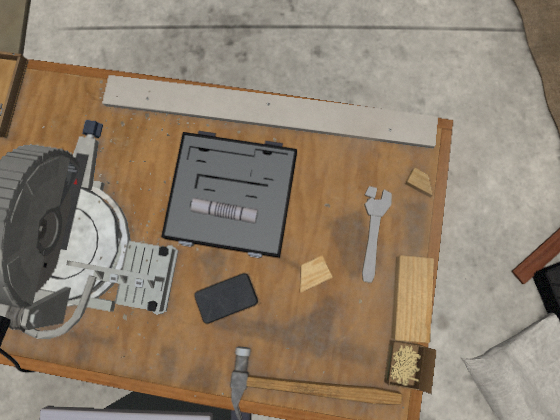

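View pics/side0.png

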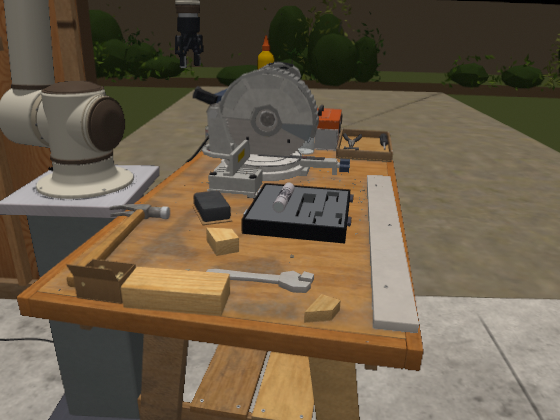

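Top view: the tray has corners near (184,133), (297,150), (281,256) and (163,238). The torch runs from (191,206) to (256,215). The wrench head is at (380,200) and its tail at (368,280), with the offcut at (315,273) and the sanding block at (226,298). The side view agrees, and the saw stands left of the case.

```bash
python3 - <<'E'
from h import *
c=robot.calibration("top")
for n,u,v,z in [("tc",184,133,33),("tc",297,150,33),("tc",281,256,33),("tc",163,238,33),("torch",191,206,43),("torch",256,215,43),("head",380,200,12),("tail",368,280,10),("off",315,273,30),("sand",226,298,37),("sawR",178,246,50),("sawtop",92,128,80)]:
    print(n,plane(c,u,v,z).round(0))
E
```

```text
tc [669. -95.  33.]
tc [ 637. -311.   33.]
tc [ 438. -284.   33.]
tc [467. -66.  33.]
torch [ 526. -118.   43.]
torch [ 511. -237.   43.]
head [ 547. -468.   12.]
tail [ 397. -444.   10.]
off [ 408. -345.   30.]
sand [ 361. -187.   37.]
sawR [451. -99.  50.]
sawtop [662.  65.  80.]
```

```bash
python3 - <<'E'
from h import *
c=robot.calibration("side")
def py(u,v,y):
    o,r=ray(c,u,v); return (o+r*(y-o[1])/r[1]).round(0)
for u,v in [(270,68),(205,95),(220,130),(318,120),(236,148),(210,165),(345,165)]:
    print(u,v,py(u,v,-100),py(u,v,0),py(u,v,100),py(u,v,200))
E
```

```text
270 68 [ 482. -100.  303.] [477.   0. 293.] [472. 100. 283.] [467. 200. 273.]
205 95 [ 341. -100.  243.] [322.   0. 228.] [303. 100. 212.] [285. 200. 196.]
220 130 [ 372. -100.  167.] [356.   0. 143.] [340. 100. 120.] [324. 200.  97.]
318 120 [ 589. -100.  194.] [594.   0. 174.] [600. 100. 153.] [606. 200. 133.]
236 148 [ 407. -100.  126.] [395.   0.  99.] [382. 100.  72.] [370. 200.  44.]
210 165 [ 346. -100.   84.] [328.   0.  53.] [310. 100.  22.] [291. 200. -10.]
345 165 [ 655. -100.   93.] [668.   0.  62.] [680. 100.  32.] [692. 200.   1.]
```

Call:
{"api": "carry_out", "payload": {
  "plan": [
    [[0, 0, 0.25], [0, 0, 0], 1],
    [[0, 0, 0.5], [0, 0, 0], 1],
    [[0.05, -0.1, 0.7], [0, 0, 0], 1],
    [[0.1, -0.3, 0.75], [0, 0, 0], 1],
    [[0.15, -0.5, 0.75], [0, 0, 0], 1]
  ]
}}

```text
t: 0.65
tcp_pos: [206.9, 420.4, 455.4]
tcp_rot: [0.162, 0.987, 0.001, 0.0]
force: [0.5, -0.1, 0.8]
finger_gap: 85.5
gripper_force: 0.0
```

Call:
{"api": "carry_out", "payload": {
  "plan": [
    [[0.1, -0.25, 0], [0, 0, 0], 1],
    [[0.2, -0.5, 0], [0, 0, 0], 1],
    [[0.3, -0.7, 0], [0, 0, 0.05], 1],
    [[0.35, -0.9, 0], [0, 0, 0.1], 1],
    [[0.4, -1, 0], [0, 0, 0.11], 1]
  ]
}}

```text
t: 1.15
tcp_pos: [286.4, 218.1, 454.5]
tcp_rot: [0.076, 0.997, 0.0, 0.001]
force: [0.4, 0.6, 0.1]
finger_gap: 85.5
gripper_force: 0.0
```

Call:
{"api": "carry_out", "payload": {
  "plan": [
    [[0.1, -0.25, 0], [0, 0, 0], 1],
    [[0.2, -0.5, 0], [0, 0, 0], 1],
    [[0.3, -0.7, 0], [0, 0, 0], 1],
    [[0.35, -0.9, 0], [0, 0, 0], 1],
    [[0.4, -1, 0], [0, 0, 0], 1]
  ]
}}

```text
t: 1.65
tcp_pos: [366.7, 18.1, 453.9]
tcp_rot: [0.078, 0.997, -0.0, 0.0]
force: [0.2, 0.6, -0.1]
finger_gap: 85.6
gripper_force: 0.0
```

Call:
{"api": "carry_out", "payload": {
  "plan": [
    [[0.1, -0.2, 0], [0, 0, 0], 1],
    [[0.2, -0.4, 0], [0, 0, 0], 1],
    [[0.3, -0.6, -0.1], [0, 0, 0], 1],
    [[0.4, -0.8, -0.2], [0, 0, 0], 1],
    [[0.5, -0.9, -0.3], [0, 0, 0], 1]
  ]
}}

```text
t: 2.15
tcp_pos: [467.0, -162.0, 392.6]
tcp_rot: [0.078, 0.997, -0.0, -0.0]
force: [0.3, 0.7, -0.3]
finger_gap: 84.8
gripper_force: 0.0
```

Call:
{"api": "carry_out", "payload": {
  "plan": [
    [[0.1, -0.05, -0.2], [0, 0, 0], 1],
    [[0.2, -0.1, -0.4], [0, 0, 0], 1],
    [[0.25, -0.13, -0.5], [0, 0, 0], 1],
    [[0.25, -0.13, -0.5], [0, 0, 0], 1]
  ]
}}

```text
t: 2.55
tcp_pos: [516.4, -185.4, 289.7]
tcp_rot: [0.077, 0.997, 0.001, -0.003]
force: [0.2, -0.1, -0.4]
finger_gap: 85.3
gripper_force: 0.0
```

```bash
python3 - <<'E'
from h import *
import pickle
im,c=cam("wrist"); save(im,"w1.png"); pickle.dump((im,c),open("w1.pkl","wb"))
print(robot.read_state()["tcp_pos"])
E
```

```text
[ 516.15233603 -185.06695689  292.4869724 ]
```

View pics/w1.png

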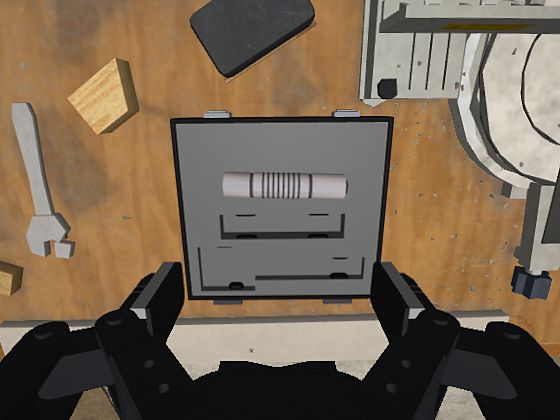

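Wrist view: the tray has corners near (171,119), (394,117), (379,298) and (190,300). The torch lies from (222,185) to (347,187), the torch cutout spans columns 221–345 at rows 213–238, and the wrench cutout spans rows 247–291 with its head pocket on the left. The wrench head is at (50,235) and its tail at (22,105).

```bash
cat >> h.py <<'E'
def quad(mask):
    cs,_=cv2.findContours(mask,cv2.RETR_EXTERNAL,cv2.CHAIN_APPROX_NONE)
    h=cv2.convexHull(max(cs,key=cv2.contourArea))
    for e in np.arange(.005,.1,.003):
        a=cv2.approxPolyDP(h,e*cv2.arcLength(h,True),True)
        if len(a)<=4: break
    return a[:,0].astype(float)
def bigc(mask):
    cs,_=cv2.findContours(mask,cv2.RETR_EXTERNAL,cv2.CHAIN_APPROX_NONE); return max(cs,key=cv2.contourArea)
E
python3 - <<'E'
from h import *
import pickle
im,c=pickle.load(open("w1.pkl","rb")); 
it,ct=cam("top"); pickle.dump((it,ct),open("t1.pkl","wb"))
D={}
for n,I,C,box in (("w",im,c,(100,205,165,400)),("t",it,ct,(125,265,155,305))):
    r0,r1,c0,c1=box
    if n=="w": r0,r1,c0,c1=105,310,165,400
    g=I.max(2); m=np.zeros(g.shape,np.uint8); m[r0:r1,c0:c1]=(g[r0:r1,c0:c1]<50)*255
    m=cv2.morphologyEx(m,cv2.MORPH_OPEN,np.ones((2,2)))
    q=quad(m); print(n,"quad",q.tolist())
    for p in q: print("   z33",plane(C,*p,33).round(1),"z0",plane(C,*p,0).round(1))
    # torch
    s=I.astype(int); m=np.zeros(g.shape,np.uint8); m[r0+20:r1-30,c0+15:c1-15]=(s.min(2)[r0+20:r1-30,c0+15:c1-15]>125)*255
    m=cv2.morphologyEx(m,cv2.MORPH_CLOSE,np.ones((9,15)))
    rr=cv2.minAreaRect(bigc(m)); b=cv2.boxPoints(rr); print("torch",rr)
    b=b[np.argsort(b[:,0])]; L,R=b[:2].mean(0),b[2:].mean(0); D[n]=(L,R)
    print(L,R,plane(C,*L,43).round(1),plane(C,*R,43).round(1))
L=tri([(c,*D["w"][0]),(ct,*D["t"][1])]);R=tri([(c,*D["w"][1]),(ct,*D["t"][0])]);print(L,R)
E
```

```text
w quad [[394.0, 118.0], [400.0, 310.0], [189.0, 299.0], [171.0, 120.0]]
   z33 [470.9 -60.2  33. ] z0 [473.8 -48.8   0. ]
   z33 [693.8 -63.9  33. ] z0 [719.2 -52.8   0. ]
   z33 [ 639.9 -308.2   33. ] z0 [ 659.8 -321.7   -0. ]
   z33 [ 438.8 -278.4   33. ] z0 [ 438.5 -288.9    0. ]
torch ((283.54095458984375, 184.2255096435547), (123.17786407470703, 26.435434341430664), 0.716159999370575)
[221.95683 183.4557 ] [345.12506 184.99532] [ 507.6 -239.5   43. ] [ 528.5 -116.3   43. ]
t quad [[261.0, 181.0], [258.0, 199.0], [161.0, 187.0], [223.0, 152.0]]
   z33 [ 576.4 -244.3   33. ] z0 [ 584.2 -242.3    0. ]
   z33 [ 542.2 -239.5   33. ] z0 [ 548.8 -237.3    0. ]
   z33 [563.1 -57.   33. ] z0 [570.4 -48.    0. ]
   z33 [ 631.8 -171.3   33. ] z0 [ 641.8 -166.5    0. ]
torch ((234.85153198242188, 220.11355590820312), (92.11810302734375, 32.38011169433594), 7.594643592834473)
[189.19652 214.02621] [280.50656 226.2009 ] [ 510.8 -114.9   43. ] [ 490.5 -282.    43. ]
(array([ 526.52676025, -275.30537381, -114.02014109]), [9.270218181536734, 6.469620536638563]) (array([ 485.06112055, -146.27612445,  200.59956506]), [3.426241399086883, 1.1622574669969412])
```

```bash
python3 - <<'E'
from h import *
import pickle
im,c=pickle.load(open("w1.pkl","rb")); 
it=cv2.imread("pics/top0.png")[:,:,::-1]; ct=robot.calibration("top")
g=it.max(2); m=np.zeros(g.shape,np.uint8); m[128:262,155:305]=(g[128:262,155:305]<45)*255
q=quad(cv2.morphologyEx(m,cv2.MORPH_OPEN,np.ones((2,2)))); print(q.tolist())
wq=[(379,298.5),(394,118),(171,120),(189,299)]; tq=[q[np.argmin(np.hypot(*(q-t).T))] for t in [(184,133),(163,238),(281,256),(297,150)]]
P=[]
for a,b in zip(wq,tq):
    print("corner",tri([(c,*a),(ct,*b)]),plane(c,*a,33).round(1),plane(ct,*b,33).round(1))
    P.append((plane(c,*a,33)+plane(ct,*b,33))/2)
P=np.array(P);print("centre",P.mean(0)-0)
s=it.min(2); m=np.zeros(g.shape,np.uint8); m[192:228,182:265]=(s[192:228,182:265]>110)*255
m=cv2.morphologyEx(m,cv2.MORPH_CLOSE,np.ones((5,9)))
rr=cv2.minAreaRect(bigc(m));print(rr); b=cv2.boxPoints(rr); b=b[np.argsort(b[:,0])]; L,R=b[:2].mean(0),b[2:].mean(0)
wl,wr=(221.96,183.5),(345.5,185)
for w,t in((wl,R),(wr,L)): print("torch",w,t,tri([(c,*w),(ct,*t)]),plane(c,*w,43).round(1),plane(ct,*t,43).round(1))
E
```

```text
[[189.0, 241.0], [254.0, 252.0], [244.0, 252.0], [194.0, 244.0]]
corner (array([ 423.05339841, -184.38087648,  387.70569623]), [43.637502179248145, 3.656821187202923]) [674.  -87.7  33. ] [ 462.4 -114.8   33. ]
corner (array([ 429.52011407, -190.88132772,  407.02921426]), [58.67793012869586, 7.9054451665262375]) [470.9 -60.2  33. ] [ 462.4 -114.8   33. ]
corner (array([ 437.10485303, -243.02377817,  141.26830323]), [4.319170203672098, 1.7497407735600985]) [ 438.8 -278.4   33. ] [ 444.1 -234.5   33. ]
corner (array([ 447.61009888, -224.79113036,  302.1724754 ]), [210.3411519220737, 31.36391709624711]) [ 639.9 -308.2   33. ] [ 444.1 -234.5   33. ]
centre [ 504.56256485 -179.1327727    33.        ]
((223.0, 209.5), (35.0, 82.0), 90.0)
torch (221.96, 183.5) [264.  209.5] (array([ 523.95281406, -249.5078645 ,   -7.28552963]), [4.92732480809282, 3.004730044397937]) [ 507.7 -239.5   43. ] [ 520.8 -251.6   43. ]
torch (345.5, 185) [182.  209.5] (array([ 491.85441043, -137.59033008,  185.79634262]), [8.117716828222132, 2.962911683888989]) [ 528.6 -116.    43. ] [ 519.  -101.2   43. ]
```

Call:
{"api": "carry_out", "payload": {
  "plan": [
    [[-0.05, -0.2, 0.05], [0, 0, 0], 1],
    [[-0.1, -0.4, 0.05], [0, 0, 0], 1],
    [[-0.15, -0.6, 0.05], [0, 0, 0], 1],
    [[-0.15, -0.6, 0.05], [0, 0, 0], 1],
    [[-0.15, -0.6, 0.05], [0, 0, 0], 1]
  ]
}}

```text
t: 3.15
tcp_pos: [486.1, -305.5, 306.0]
tcp_rot: [0.078, 0.997, -0.0, 0.001]
force: [0.2, -0.2, 1.0]
finger_gap: 85.6
gripper_force: 0.0
```

```bash
python3 - <<'E'
from h import *
import pickle
im,c=cam("wrist"); save(im,"w2.png"); pickle.dump((im,c),open("w2.pkl","wb"))
E
```

```text
(no output)
```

View pics/w2.png

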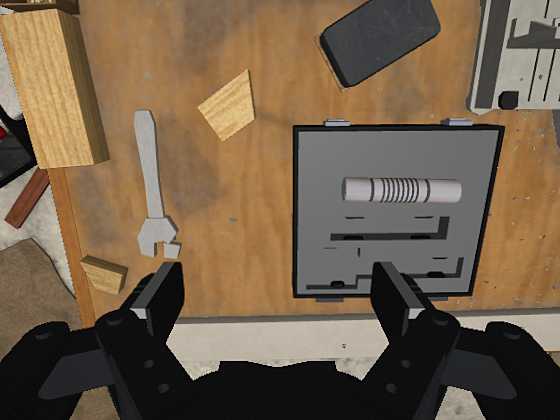

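The second view shows the tray at (293,126), (505,126), (473,297) and (294,297). The torch runs from (342,189) to (462,190), and the wrench from its tail at (144,110) to its head at about (157,237).

```bash
cat >> h.py <<'E'
def refine(I,q,skip=.12,ends=None):
    """q: approx corners in order; outer edge (wood->black) lines fitted, corners intersected"""
    g=cv2.cvtColor(I,cv2.COLOR_RGB2GRAY).astype(np.float32); q=np.array(q,float); cen=q.mean(0); Ls=[]
    for i in range(4):
        a,b=q[i],q[(i+1)%4]; n=np.array([-(b-a)[1],(b-a)[0]]); n/=np.linalg.norm(n)
        if n@(cen-a)<0:n=-n
        pts=[]
        lo,hi=(skip,1-skip) if ends is None or ends[i] is None else ends[i]
        for t in np.linspace(lo,hi,60):
            p=a+t*(b-a); d=np.arange(-7,7,.25); s=p+d[:,None]*n
            v=cv2.remap(g,s[:,0].astype(np.float32)[None],s[:,1].astype(np.float32)[None],1)[0]
            k=np.where((v[:-1]>=50)&(v[1:]<50))[0]
            if len(k): pts.append(s[k[0]])
        pts=np.array(pts,np.float32); L=cv2.fitLine(pts,cv2.DIST_HUBER,0,.5,.01)[:,0]; Ls.append(L)
    out=[]
    for i in range(4):
        A,B=Ls[i-1],Ls[i]; t=np.linalg.solve(np.array([A[:2],-B[:2]]).T,B[2:]-A[2:]); out.append(A[2:]+t[0]*A[:2])
    return np.array(out)
def rect_ends(I,box,f):
    r0,r1,c0,c1=box; m=np.zeros(I.shape[:2],np.uint8); m[r0:r1,c0:c1]=f(I[r0:r1,c0:c1].astype(int))*255
    m=cv2.morphologyEx(m,cv2.MORPH_CLOSE,np.ones((5,15))); ct=bigc(m); rr=cv2.minAreaRect(ct); b=cv2.boxPoints(rr)
    return ct[:,0],rr,b,m
E
cat > m.py <<'E'
from h import *
import pickle
V=[pickle.load(open(f,"rb")) for f in("w1.pkl","w2.pkl")]
Q=[[(171,119),(394,118),(379,298),(190,300)],[(293,126),(505,126),(473,297),(294,297)]]
R=[refine(V[i][0],Q[i]) for i in(0,1)]
print(R[0].round(1).tolist(),R[1].round(1).tolist())
P=[]
for k in range(4):
    p,e=tri([(V[i][1],*R[i][k]) for i in(0,1)]); P.append(p); print("corner",p.round(1),np.round(e,1),*[plane(V[i][1],*R[i][k],33).round(1) for i in (0,1)])
P=np.array(P); yv=(P[1]-P[0]+P[2]-P[3])[:2]; xv=(P[3]-P[0]+P[2]-P[1])[:2]
print("centre",P.mean(0),"yaw",np.degrees(np.arctan2(-yv[0],yv[1])),np.degrees(np.arctan2(xv[1],xv[0])),"len",np.linalg.norm(P-np.roll(P,1,0),axis=1))
TB=[(165,207,205,365),(170,212,325,480)]; E=[]
for i in(0,1):
    ct,rr,b,m=rect_ends(V[i][0],TB[i],lambda s:(s.min(2)>130)); b=b[np.argsort(b[:,0])]; E.append((b[:2].mean(0),b[2:].mean(0))); print(rr)
for k in(0,1): print("torch",tri([(V[i][1],*E[i][k]) for i in(0,1)]),*[plane(V[i][1],*E[i][k],43).round(1) for i in(0,1)])
WB=[(95,265,5,80),(100,268,125,185)]
for i in(0,1):
    ct,rr,b,m=rect_ends(V[i][0],WB[i],lambda s:((s.max(2)-s.min(2))<25)&(s.max(2)>110))
    w=np.array([plane(V[i][1],*p,10)[:2] for p in ct]); r2=cv2.minAreaRect(w.astype(np.float32)); print("wrench",rr,r2)
    # handle axis: mid-line by rows
    rows=range(115 if i==0 else 122,200,3); mid=[]
    for r in rows:
        cs=np.where(m[r]>0)[0]; mid.append((cs.min()/2+cs.max()/2,r))
    X=np.array([plane(V[i][1],*p,10)[:2] for p in mid]); L=cv2.fitLine(X.astype(np.float32),cv2.DIST_HUBER,0,.5,.01)[:,0]; d=L[:2]*np.sign(L[0]); t=w@d; 
    o=(t.min()+90)*d+(L[2:]-(L[2:]@d)*d); print(" axis dir",np.degrees(np.arctan2(d[1],d[0])),"len",t.max()-t.min(),"origin",o, "tail px",ct[np.argmin(t)],"head px",ct[np.argmax(t)])
    print(" width",np.ptp((w-L[2:])@[-d[1],d[0]]), [round(float(np.ptp(((w-L[2:])@[-d[1],d[0]])[abs(t-t.min()-q)<4])),1) for q in (10,30,60,90,100,110,120,130,150)])
E
python3 m.py
```

```text
[[169.1999969482422, 117.30000305175781], [393.79998779296875, 115.5999984741211], [376.70001220703125, 298.1000061035156], [187.89999389648438, 299.79998779296875]] [[292.5, 123.9000015258789], [505.3999938964844, 124.0999984741211], [471.3999938964844, 296.3999938964844], [292.0, 298.0]]
corner [ 435.2 -280.6   29. ] [0.7 0.7] [ 436.  -279.5   33. ] [ 434.2 -280.6   33. ]
corner [468.3 -60.6  33.9] [0.2 0.2] [468.5 -60.3  33. ] [468.3 -59.9  33. ]
corner [673.7 -90.4  32.7] [0.3 0.3] [673.  -90.4  33. ] [674.  -90.4  33. ]
corner [ 642.3 -310.8   30.5] [0.1 0.1] [ 640.7 -309.7   33. ] [ 640.8 -310.7   33. ]
centre [ 554.86630133 -185.58824309   31.56154391] yaw -8.33247309047664 -8.266637869806036 len [209.30286389 222.57375283 207.51876705 222.63540781]
((283.538818359375, 186.13177490234375), (123.19656372070312, 22.01343536376953), 0.9391909241676331)
((403.443603515625, 190.54527282714844), (115.14694213867188, 20.58906364440918), 1.0609116554260254)
torch (array([ 506.02918976, -236.75416609,   57.45111999]), [0.26438578834037796, 0.24974662823196253]) [ 509.3 -239.8   43. ] [
[... 277 characters left out ...]
((483.8116149902344, -461.2829284667969), (50.19230651855469, 180.2209014892578), 86.35675811767578)
 axis dir -8.599176 len 179.24375544741957 origin [ 483.81153818 -453.82552852] tail px [ 19 102] head px [ 69 257]
 width 50.919410418054 [20.9, 21.1, 18.0, 15.9, 16.6, 17.5, 18.9, 32.2, 47.9]
wrench ((146.3965606689453, 185.74139404296875), (151.68081665039062, 39.28636169433594), 78.06439971923828) ((483.5346984863281, -460.7790222167969), (49.90822219848633, 179.88014221191406), 86.74535369873047)
 axis dir -8.065754 len 178.62015476484055 origin [ 484.01547344 -453.7737855 ] tail px [138 110] head px [176 257]
 width 50.5979839652928 [21.4, 20.9, 17.7, 15.9, 16.5, 17.0, 18.4, 33.3, 46.9]
```

```bash
cat >> m.py <<'E'
print("-----")
for i in(0,1):
    ct,rr,b,m=rect_ends(V[i][0],WB[i],lambda s:((s.max(2)-s.min(2))<25)&(s.max(2)>110))
    w=np.array([plane(V[i][1],*p,10)[:2] for p in ct])
    for a in(-3.5,-5.5,-8.3):
        d=np.array([np.cos(np.radians(a)),np.sin(np.radians(a))]); n=np.array([-d[1],d[0]]); t=w@d; t=90-(t-t.min()); l=w@n
        c0=(l.max()+l.min())/2
        print(a,"wid",round(np.ptp(l),1),"len",round(np.ptp(t),1),[(y,round(float((l-c0)[abs(t-y)<4].min()),1),round(float((l-c0)[abs(t-y)<4].max()),1)) for y in(80,60,40,20,0,-20,-30,-40,-50,-60,-70,-80,-88)])
    y0=int(ct[:,1].min())-8; x0=int(ct[:,0].min())-8
    if i==1: cv2.imwrite("pics/wc.png",cv2.resize(V[i][0][y0:y0+170,x0:x0+70,::-1],None,fx=3.5,fy=3.5,interpolation=cv2.INTER_CUBIC)[:600])
E
python3 m.py | sed -n '/-----/,$p'
```

```text
-----
-3.5 wid 50.5 len 180.2 [(80, 3.6, 24.8), (60, 2.2, 23.6), (40, 1.5, 21.0), (20, 1.1, 18.3), (0, -0.8, 15.5), (-20, -3.7, 14.5), (-30, -5.6, 13.9), (-40, -15.1, 19.0), (-50, -21.1, 22.4), (-60, -25.2, 23.7), (-70, -25.3, 24.9), (-80, -25.0, 24.2), (-88, -16.0, 20.3)]
-5.5 wid 50.5 len 180.0 [(80, -1.3, 19.9), (60, -2.1, 19.2), (40, -2.1, 17.3), (20, -1.8, 15.3), (0, -2.9, 13.2), (-20, -5.1, 13.0), (-30, -6.6, 12.7), (-40, -14.2, 18.3), (-50, -21.1, 22.9), (-60, -25.2, 23.4), (-70, -25.1, 25.2), (-80, -24.5, 24.3), (-88, -16.1, 21.1)]
-8.3 wid 50.9 len 179.3 [(80, -8.1, 12.8), (60, -8.4, 12.8), (40, -7.4, 11.8), (20, -6.2, 10.5), (0, -6.1, 9.8), (-20, -7.0, 10.5), (-30, -8.1, 10.9), (-40, -15.1, 17.1), (-50, -19.9, 22.1), (-60, -25.4, 22.5), (-70, -25.2, 25.4), (-80, -24.0, 24.7), (-88, -17.8, 21.8)]
-3.5 wid 50.0 len 179.8 [(80, 2.4, 23.0), (60, 0.9, 22.4), (40, 0.5, 19.3), (20, 0.1, 16.9), (0, -1.6, 14.8), (-20, -3.5, 14.0), (-30, -5.7, 13.1), (-40, -14.0, 19.5), (-50, -21.3, 22.6), (-60, -25.0, 23.3), (-70, -25.0, 25.0), (-80, -24.6, 24.5), (-88, -14.2, 20.4)]
-5.5 wid 50.3 len 179.4 [(80, -2.7, 18.6), (60, -3.6, 17.5), (40, -3.2, 15.2), (20, -3.0, 13.8), (0, -3.6, 12.4), (-20, -5.1, 12.1), (-30, -6.7, 11.8), (-40, -14.7, 18.6), (-50, -20.4, 22.1), (-60, -24.9, 22.7), (-70, -24.9, 25.1), (-80, -24.2, 24.5), (-88, -16.1, 20.9)]
-8.3 wid 50.6 len 178.5 [(80, -9.8, 11.5), (60, -9.9, 11.0), (40, -8.6, 10.0), (20, -7.3, 9.3), (0, -6.8, 9.1), (-20, -7.6, 9.4), (-30, -8.4, 10.0), (-40, -15.9, 17.3), (-50, -20.9, 22.3), (-60, -24.9, 21.9), (-70, -25.3, 25.3), (-80, -24.3, 24.9), (-88, -19.0, 21.5)]
```

View pics/wc.png

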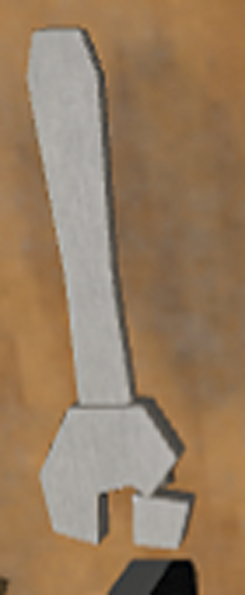

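The crop shows the handle narrowing toward the head, with the jaw at lower right. The head is symmetric about the handle axis at -8.4°.

```bash
python3 -c "
from h import *
print(robot.tcp_to_tips, [a for a in dir(robot) if a[0]!='_'])
s=robot.read_state();print(s['tcp_pos'],s['tcp_rot'],s['qpos'],s['t'])"
```

```text
72.6 ['IKError', 'calibration', 'read_camera', 'read_state', 'sign_off', 'tcp_to_tips']
[ 486.45930305 -304.7800319   305.69792289] [ 7.71304325e-02  9.97020377e-01 -3.80690427e-04  1.05790551e-03] [-5.59810617e-01  1.44454216e-01  2.42424349e-01  1.66653895e+00
  3.07496584e-04 -4.05395948e-01] 3.2
```

Call:
{"api": "carry_out", "payload": {
  "plan": [
    [[0, 0.2, 0], [0, 0, 0.007], 1],
    [[0, 0.4, -0.15], [0, 0, 0.007], 1],
    [[-0.01, 0.55, -0.35], [0, 0, 0.007], 1],
    [[-0.015, 0.655, -0.6], [0, 0, 0.007], 1],
    [[-0.015, 0.655, -0.78], [0, 0, 0.007], 1]
  ]
}}

```text
t: 3.7
tcp_pos: [483.5, -170.6, 147.3]
tcp_rot: [0.069, 0.998, 0.0, 0.001]
force: [0.1, -0.5, 0.1]
finger_gap: 85.5
gripper_force: 0.0
```

Call:
{"api": "carry_out", "payload": {
  "plan": [
    [[0, 0, -0.1], [0, 0, 0], 1],
    [[0, 0, -0.17], [0, 0, 0], 1],
    [[0, 0, -0.2], [0, 0, 0], 1],
    [[0, 0, -0.2], [0, 0, 0], 1]
  ]
}}

```text
t: 4.1
tcp_pos: [483.8, -173.8, 108.4]
tcp_rot: [0.071, 0.997, -0.0, 0.0]
force: [0.1, -0.6, -0.1]
finger_gap: 85.8
gripper_force: 0.0
```

Call:
{"api": "carry_out", "payload": {
  "plan": [
    [[0, 0, -0.03], [0, 0, 0], 1],
    [[0, 0, -0.055], [0, 0, 0], 1],
    [[0, 0, -0.055], [0, 0, 0], 1]
  ]
}}

```text
t: 4.4
tcp_pos: [483.5, -174.2, 96.6]
tcp_rot: [0.072, 0.997, 0.0, -0.0]
force: [-0.5, -0.3, -0.1]
finger_gap: 85.3
gripper_force: 0.0
```

```bash
python3 - <<'E'
from h import *
im,c=cam("wrist"); save(im,"w3.png")
im,c2=cam("side"); cv2.imwrite("pics/c3.png",np.hstack([cv2.resize(cv2.imread("pics/w3.png"),(400,300)),cv2.resize(im[150:255,220:360,::-1],(400,300))]))
print(robot.read_state()["tcp_pos"],robot.read_state()["force"])
E
```

```text
[ 483.59363527 -174.23051307   97.04349429] [-0.46489903 -0.17536536  0.9266031 ]
```

View pics/c3.png

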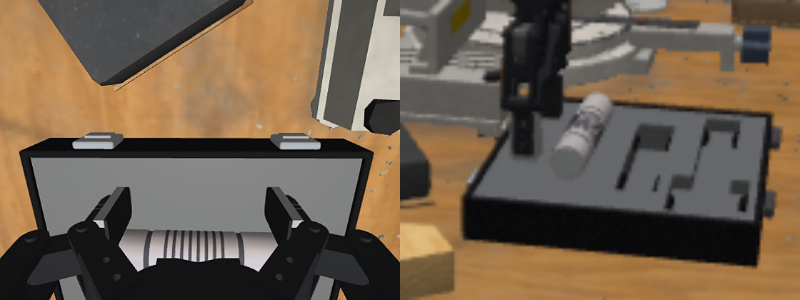

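The torch lies clear in front of both open fingertips, parallel to them. I'll push it slowly.

Call:
{"api": "carry_out", "payload": {
  "plan": [
    [[0.02, -0.003, 0], [0, 0, 0], 1],
    [[0.04, -0.006, 0], [0, 0, 0], 1],
    [[0.06, -0.009, 0], [0, 0, 0], 1],
    [[0.08, -0.012, 0], [0, 0, 0], 1],
    [[0.1, -0.015, 0], [0, 0, 0], 1]
  ]
}}

```text
t: 5.0
tcp_pos: [504.0, -177.2, 96.9]
tcp_rot: [0.071, 0.997, 0.0, -0.0]
force: [-1.2, -0.0, -0.4]
finger_gap: 85.6
gripper_force: 0.1
```

Call:
{"api": "carry_out", "payload": {
  "plan": [
    [[0.02, -0.003, 0], [0, 0, 0], 1],
    [[0.04, -0.006, 0], [0, 0, 0], 1],
    [[0.06, -0.009, 0], [0, 0, 0], 1],
    [[0.08, -0.012, 0], [0, 0, 0], 1],
    [[0.1, -0.015, 0], [0, 0, 0], 1]
  ]
}}

```text
t: 5.5
tcp_pos: [523.9, -180.2, 96.9]
tcp_rot: [0.071, 0.997, -0.0, 0.0]
force: [-0.3, 0.5, 0.1]
finger_gap: 85.2
gripper_force: 0.1
```

```bash
python3 - <<'E'
from h import *
im,c=cam("wrist"); save(im,"w4.png")
im,c2=cam("side"); cv2.imwrite("pics/c4.png",np.hstack([cv2.resize(cv2.imread("pics/w4.png"),(400,300)),cv2.resize(im[150:255,220:360,::-1],(400,300))]))
print(robot.read_state()["tcp_pos"],robot.read_state()["force"])
E
```

```text
[ 524.02640679 -180.16076677   96.83489013] [ 0.20833093 -0.27024464 -0.12530495]
```

View pics/c4.png

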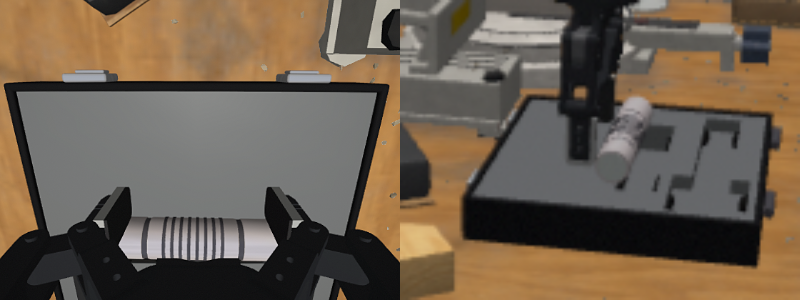

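It rolls well and is now at the edge of the cutout. I'll push another 20 mm.

Call:
{"api": "carry_out", "payload": {
  "plan": [
    [[0.02, -0.003, 0], [0, 0, 0], 1],
    [[0.04, -0.006, 0], [0, 0, 0], 1],
    [[0.06, -0.009, 0], [0, 0, 0], 1],
    [[0.08, -0.012, 0], [0, 0, 0], 1],
    [[0.1, -0.015, 0], [0, 0, 0], 1]
  ]
}}

```text
t: 6.1
tcp_pos: [543.9, -183.2, 96.9]
tcp_rot: [0.071, 0.997, 0.0, 0.0]
force: [-0.3, -0.9, -0.0]
finger_gap: 85.2
gripper_force: 0.0
```

Call:
{"api": "carry_out", "payload": {
  "plan": [
    [[0, 0, 0], [0, 0, 0], 1],
    [[0, 0, 0.05], [0, 0, 0], 1],
    [[-0.02, 0.003, 0.15], [0, 0, 0], 1],
    [[-0.02, 0.003, 0.18], [0, 0, 0], 1]
  ]
}}

```text
t: 6.5
tcp_pos: [540.0, -182.7, 135.5]
tcp_rot: [0.071, 0.997, -0.0, 0.001]
force: [0.7, -0.8, -0.2]
finger_gap: 85.4
gripper_force: 0.0
```

```bash
python3 - <<'E'
from h import *
im,c=cam("wrist"); save(im,"w5.png")
im,c2=cam("side"); cv2.imwrite("pics/c5.png",np.hstack([cv2.resize(cv2.imread("pics/w5.png"),(400,300)),cv2.resize(im[150:255,220:360,::-1],(400,300))]))
print(robot.read_state()["tcp_pos"],robot.read_state()["force"])
E
```

```text
[ 540.15523913 -182.72943214  134.44813666] [0.16565964 0.33676759 0.3834106 ]
```

View pics/c5.png

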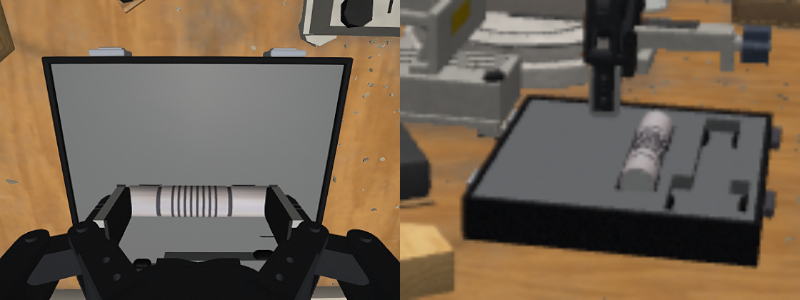

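The torch has dropped into the mouth. I'll move above it and press both ends at once.

Call:
{"api": "carry_out", "payload": {
  "plan": [
    [[0.07, -0.01, 0], [0, 0, 0], 1],
    [[0.137, -0.018, 0], [0, 0, 0], 1],
    [[0.137, -0.018, -0.06], [0, 0, 0], 1],
    [[0.137, -0.018, -0.11], [0, 0, 0], 1],
    [[0.137, -0.018, -0.12], [0, 0, 0], 1]
  ]
}}

```text
t: 7.1
tcp_pos: [565.5, -185.7, 106.2]
tcp_rot: [0.071, 0.997, 0.0, -0.002]
force: [0.5, 0.1, -0.3]
finger_gap: 85.5
gripper_force: 0.0
```

Call:
{"api": "carry_out", "payload": {
  "plan": [
    [[0, 0, -0.01], [0, 0, 0], 1],
    [[0, 0, -0.02], [0, 0, 0], 1],
    [[0, 0, -0.03], [0, 0, 0], 1],
    [[0, 0, -0.04], [0, 0, 0], 1]
  ]
}}

```text
t: 7.5
tcp_pos: [567.6, -186.3, 102.9]
tcp_rot: [0.071, 0.997, -0.0, 0.001]
force: [-2.4, 1.5, 14.2]
finger_gap: 85.2
gripper_force: 6.9
```

Call:
{"api": "carry_out", "payload": {
  "plan": [
    [[0, 0, -0.01], [0, 0, 0], 1],
    [[0, 0, -0.02], [0, 0, 0], 1],
    [[0, 0, -0.03], [0, 0, 0], 1]
  ]
}}

```text
t: 7.8
tcp_pos: [567.7, -186.4, 97.1]
tcp_rot: [0.071, 0.997, -0.0, 0.002]
force: [-1.5, 0.4, 8.9]
finger_gap: 85.4
gripper_force: 4.2
```

Call:
{"api": "carry_out", "payload": {
  "plan": [
    [[0, 0, -0.01], [0, 0, 0], 1],
    [[0, 0, -0.02], [0, 0, 0], 1],
    [[0, 0, -0.03], [0, 0, 0], 1]
  ]
}}

```text
t: 8.1
tcp_pos: [568.2, -186.5, 92.9]
tcp_rot: [0.071, 0.997, -0.001, 0.003]
force: [-6.7, 2.2, 35.1]
finger_gap: 85.3
gripper_force: 17.6
```

Forces say the torch is seated: contact began near 104 and it is stiff at 93, which is 11 mm of travel. I'll lift and check.

Call:
{"api": "carry_out", "payload": {
  "plan": [
    [[0, 0, -0.003], [0, 0, 0], 1],
    [[0, 0, 0.2], [0, 0, 0], 1],
    [[0, 0, 0.45], [0, 0, 0], 1],
    [[-0.15, -0.1, 0.65], [0, 0, 0], 1],
    [[-0.35, -0.2, 0.75], [0, 0, 0], 1]
  ]
}}

```text
t: 8.6
tcp_pos: [499.7, -225.2, 241.1]
tcp_rot: [0.07, 0.998, -0.001, 0.002]
force: [-0.3, -1.0, 0.5]
finger_gap: 85.4
gripper_force: 0.0
```

Call:
{"api": "carry_out", "payload": {
  "plan": [
    [[0, 0, 0], [0, 0, 0], 1],
    [[0, 0, 0], [0, 0, 0], 1]
  ]
}}

```text
t: 8.8
tcp_pos: [498.7, -225.6, 238.7]
tcp_rot: [0.072, 0.997, -0.0, 0.001]
force: [0.5, 0.4, 0.2]
finger_gap: 85.4
gripper_force: 0.0
```

```bash
python3 - <<'E'
from h import *
import pickle
im,c=cam("wrist"); save(im,"w6.png"); pickle.dump((im,c),open("w6.pkl","wb"))
im,c2=cam("side"); cv2.imwrite("pics/c6.png",np.hstack([cv2.resize(cv2.imread("pics/w6.png"),(400,300)),cv2.resize(im[150:255,220:360,::-1],(400,300))]))
s=robot.read_state();print(s["tcp_pos"],s["force"],s["t"])
E
```

```text
[ 499.1953416  -224.79213515  236.91830719] [ 0.5725625   0.0136687  -0.67296849] 8.9
```

View pics/c6.png

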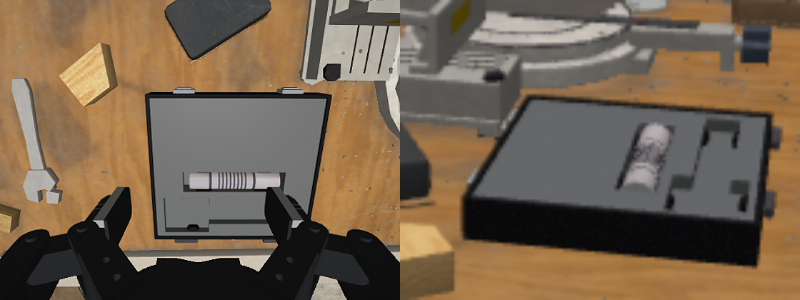

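The torch is home and level in its slot. Next, the wrench.

Call:
{"api": "carry_out", "payload": {
  "plan": [
    [[0, -0.25, 0], [0, 0, 0], 1],
    [[0, -0.5, -0.05], [0, 0, 0], 1],
    [[0, -0.75, -0.15], [0, 0, 0], 0.3],
    [[0, -0.95, -0.25], [0, 0, 0], 0.3],
    [[0, -1, -0.3], [0, 0, 0], 0.3]
  ]
}}

```text
t: 9.4
tcp_pos: [498.5, -427.8, 172.8]
tcp_rot: [0.072, 0.997, 0.001, -0.002]
force: [0.5, 0.9, -0.1]
finger_gap: 55.5
gripper_force: 0.0
```

Call:
{"api": "carry_out", "payload": {
  "plan": [
    [[0, -0.1, -0.1], [0, 0, 0], 0.3],
    [[0, -0.155, -0.25], [0, 0, 0], 0.3],
    [[0, -0.155, -0.35], [0, 0, 0], 0.3],
    [[0, -0.155, -0.35], [0, 0, 0], 0.3]
  ]
}}

```text
t: 9.8
tcp_pos: [498.3, -454.2, 102.7]
tcp_rot: [0.071, 0.997, 0.002, -0.003]
force: [0.2, 0.2, 0.1]
finger_gap: 55.6
gripper_force: 0.0
```

```bash
python3 - <<'E'
from h import *
c=robot.calibration("wrist"); im=robot.read_camera("wrist"); save(im,"w7.png"); s=robot.read_state(); print(s["tcp_pos"],s["tcp_rot"],s["finger_gap"],s["qpos"],s["force"])
for y in(90,0,-15,-35,-60): 
    d=np.array([.9893,-.1461]); p=np.array([483.8,-454.3])-y*d; print(y,proj(c,[*p,10]).round(0))
E
```

```text
[ 498.91547716 -454.61876761  105.3680701 ] [ 0.07093198  0.99747859  0.00147697 -0.00171439] 55.758292176737655 [-7.39037598e-01  3.99791879e-01  1.66319780e-01  1.34184577e+00
  1.94960313e-04 -5.97054481e-01] [-0.37907366  0.53008561 -0.79158009]
90 [271.  41.]
0 [271. 223.]
-15 [271. 249.]
-35 [271. 281.]
-60 [271. 317.]
```

View pics/w7.png

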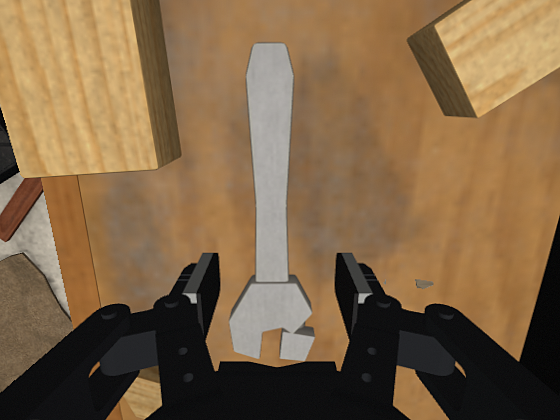

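The handle axis is at column 271 with its tail at row 41 and its head starting at row 281, matching the predicted positions. Next I descend and grip.

Call:
{"api": "carry_out", "payload": {
  "plan": [
    [[0, -0.007, -0.07], [0, 0, 0], 0.3],
    [[0, -0.007, -0.13], [0, 0, 0], 0.3],
    [[0, -0.007, -0.13], [0, 0, 0], 0.3],
    [[0, -0.007, -0.13], [0, 0, 0], 0.3]
  ]
}}

```text
t: 10.25
tcp_pos: [499.0, -457.2, 81.7]
tcp_rot: [0.071, 0.997, 0.0, -0.0]
force: [-0.1, 0.2, 0.2]
finger_gap: 55.5
gripper_force: 0.0
```

Call:
{"api": "carry_out", "payload": {
  "plan": [
    [[0, 0, -0.014], [0, 0, 0], 0.3],
    [[0, 0, -0.014], [0, 0, 0], -1],
    [[0, 0, -0.014], [0, 0, 0], -1],
    [[0, 0, -0.014], [0, 0, 0], -1],
    [[0, 0, -0.014], [0, 0, 0], -1]
  ],
  "grip_force": 80
}}

```text
t: 10.75
tcp_pos: [499.1, -457.6, 79.7]
tcp_rot: [0.071, 0.997, -0.0, 0.0]
force: [-0.5, 1.3, 4.3]
finger_gap: 16.2
gripper_force: 78.2
```

Call:
{"api": "carry_out", "payload": {
  "plan": [
    [[0, 0, 0], [0, 0, 0], -1],
    [[0, 0, 0], [0, 0, 0], -1],
    [[0, 0, 0], [0, 0, 0], -1]
  ]
}}

```text
t: 11.05
tcp_pos: [499.1, -457.6, 79.7]
tcp_rot: [0.071, 0.997, -0.0, 0.0]
force: [-2.3, 1.9, 5.9]
finger_gap: 15.9
gripper_force: 78.5
```

Call:
{"api": "carry_out", "payload": {
  "plan": [
    [[0, 0, 0.1], [0, 0, 0], -1],
    [[0, 0, 0.3], [0, 0, 0], -1],
    [[0, 0, 0.5], [0, 0, -0.09], -1],
    [[0, 0.1, 0.6], [0, 0, -0.18], -1],
    [[0.1, 0.2, 0.6], [0, 0, -0.27], -1]
  ]
}}

```text
t: 11.55
tcp_pos: [518.4, -418.4, 203.1]
tcp_rot: [0.284, 0.959, -0.001, 0.002]
force: [0.1, -0.8, -2.4]
finger_gap: 15.7
gripper_force: 78.6
```

Call:
{"api": "carry_out", "payload": {
  "plan": [
    [[0, 0.1, 0], [0, 0, -0.09], -1],
    [[0.1, 0.2, 0], [0, 0, -0.18], -1],
    [[0.2, 0.35, 0], [0, 0, -0.27], -1],
    [[0.3, 0.5, 0], [0, 0, -0.36], -1],
    [[0.35, 0.7, 0], [0, 0, -0.45], -1]
  ]
}}

```text
t: 12.05
tcp_pos: [589.9, -276.8, 197.7]
tcp_rot: [0.597, 0.802, -0.0, -0.0]
force: [1.4, -0.4, -2.6]
finger_gap: 15.8
gripper_force: 78.6
```

Call:
{"api": "carry_out", "payload": {
  "plan": [
    [[0.1, 0.1, 0], [0, 0, -0.09], -1],
    [[0.12, 0.2, 0], [0, 0, -0.18], -1],
    [[0.13, 0.3, 0], [0, 0, -0.27], -1],
    [[0.135, 0.335, 0], [0, 0, -0.28], -1],
    [[0.135, 0.335, 0], [0, 0, -0.28], -1]
  ]
}}

```text
t: 12.55
tcp_pos: [616.0, -209.8, 198.6]
tcp_rot: [0.754, 0.657, -0.0, -0.0]
force: [0.1, -0.4, -2.1]
finger_gap: 15.9
gripper_force: 78.8
```

```bash
python3 - <<'E'
from h import *
import pickle
s=robot.read_state(); c=robot.calibration("wrist"); im=robot.read_camera("wrist"); save(im,"w8.png"); pickle.dump((im,c,s),open("w8.pkl","wb"))
print(s)
E
```

```text
{'t': 12.55, 'qpos': array([-3.28244953e-01,  3.16973423e-01,  2.40130956e-01,  1.49448958e+00,
       -6.27105070e-05,  1.38098039e+00]), 'qd': array([-0.02687669,  0.00368719,  0.00939682,  0.00175998, -0.00651834,
       -0.03430821]), 'tau': array([ 1.49384860e+00, -6.85334301e+01,  4.80109477e+01,  5.46283938e-02,
        1.09939389e-01,  7.09899422e-01]), 'tcp_pos': array([ 616.04084521, -209.81607605,  198.63880551]), 'tcp_rot': array([ 7.54316655e-01,  6.56510710e-01, -1.61681722e-04, -2.15847327e-04]), 'force': array([ 0.107006  , -0.41780336, -2.1164361 ]), 'ft_torque': array([-0.01667463, -0.02077993,  0.02723581]), 'gripper_force': 78.79216149682179, 'finger_gap': 15.92988350781514}
```

View pics/w8.png

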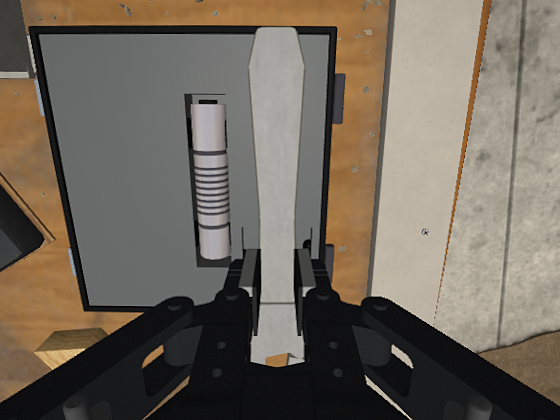

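The held wrench points along the slot, with its tail at (275,28) and its handle between columns 250 and 303. The torch is still home at (208,180). From here I'll only check by numbers.

```bash
python3 - <<'E'
from h import *
import pickle
im,c,s=pickle.load(open("w8.pkl","rb")); p=s["tcp_pos"]; zt=p[2]-79.7+10
m=np.zeros(im.shape[:2],np.uint8); I=im.astype(int); m[20:250,225:330]=((I.min(2)>135)&(np.ptp(I,axis=2)<25))[20:250,225:330]*255
ct=bigc(m); mk=np.zeros_like(m); cv2.drawContours(mk,[ct],-1,255,-1)
mid=[];wd=[]
for r in range(45,240,5):
    k=np.where(mk[r])[0]; a,b=plane(c,k.min(),r,zt),plane(c,k.max()+1,r,zt); mid.append((a+b)[:2]/2); wd.append(np.linalg.norm(a-b))
mid=np.array(mid,np.float32); L=cv2.fitLine(mid,cv2.DIST_HUBER,0,.5,.01)[:,0]; d=L[:2]*np.sign(L[1])
print("tail dir deg",np.degrees(np.arctan2(d[1],d[0])),"widths",np.round(wd[::6],1))
tail=np.array([plane(c,*q,zt)[:2] for q in ct[:,0]])@d; t=tail.max(); o=L[2:]+(t-90-L[2:]@d)*d; print("origin",o,"rel tcp",o-p[:2], "tcp own y", (p[:2]-o)@d)
q=proj(c,[*(p[:2]),p[2]-70]);print(q)
# tray edges: left, top
R=refine(im,[(32,28),(338,29),(327,300),(84,310)],ends=[(.05,.6),(.02,.7),(.3,.6),(.1,.6)])
for k in R[:2]: print("corner",k.round(1),plane(c,*k,33).round(1))
print(plane(c,*R[3],33))
print(np.degrees(2*np.arctan2(s["tcp_rot"][1],s["tcp_rot"][0])))
E
```

```text
tail dir deg 82.27614 widths [17.9 21.6 20.5 19.3 17.6 16.3 15.4]
origin [ 618.32371524 -194.81528521] rel tcp [ 2.28287003 15.00079084] tcp own y -15.17150867322137
[276.79734582 267.77044631]Traceback (most recent call last):
  File "<stdin>", line 14, in <module>
  File "h.py", line 46, in refine
    pts=np.array(pts,np.float32); L=cv2.fitLine(pts,cv2.DIST_HUBER,0,.5,.01)[:,0]; Ls.append(L)
                                    ~~~~~~~~~~~^^^^^^^^^^^^^^^^^^^^^^^^^^^^^
cv2.error: OpenCV(4.12.0) /io/opencv/modules/imgproc/src/linefit.cpp:618: error: (-215:Assertion failed) npoints2 >= 0 || npoints3 >= 0 in function 'fitLine'
```

```bash
python3 - <<'E'
from h import *
import pickle
im,c,s=pickle.load(open("w8.pkl","rb"))
g=cv2.cvtColor(im,cv2.COLOR_RGB2GRAY).astype(int)
o0=np.array([552.9,-185.3]);a=np.radians(-8.3);ex=np.array([np.cos(a),np.sin(a)]);ey=np.array([-np.sin(a),np.cos(a)])
T=lambda u,v,z:np.array([(plane(c,u,v,z)[:2]-o0)@ex,(plane(c,u,v,z)[:2]-o0)@ey]).round(1)
for r in(60,100,140,180,220,270):   # left outer edge
    k=np.where(g[r,20:110]<50)[0]
    if len(k): print("left rim outer",r,20+k[0],T(20+k[0],r,33))
for col in(80,120,160,200): k=np.where(g[10:60,col]<50)[0]; print("far-y rim",T(col,10+k[0],33))
for r in(80,120,150,230,240): # right outer
    k=np.where(g[r,310:350]<50)[0]
    if len(k): print("right rim",r,T(310+k[-1]+1,r,33))
for r in(125,140,155,175,200,235,250):
    row=g[r,185:240]; k=np.where(row>130)[0]; print("torch",r,185+k[0],185+k[-1],T(185+(k[0]+k[-1]+1)/2,r,30))
E
```

```text
left rim outer 60 30 [-103.7   90.1]
left rim outer 100 42 [-100.6   63.8]
left rim outer 140 50 [-100.3   35.8]
left rim outer 180 57 [-100.9    5.9]
left rim outer 220 20 [-137.2  -26.7]
left rim outer 270 76 [-100.2  -70.5]
far-y rim [-65.5 110.8]
far-y rim [-38.7 110.7]
far-y rim [-12.  110.6]
far-y rim [ 14.5 111.2]
right rim 80 [105.5  77.5]
right rim 120 [105.6  50.7]
right rim 150 [104.6  29.4]
right rim 230 [104.9 -33.4]
right rim 240 [104.5 -42. ]
torch 125 192 221 [15.  46.5]
torch 140 193 221 [14.7 35.8]
torch 155 194 223 [15.2 24.8]Traceback (most recent call last):
  File "<stdin>", line 15, in <module>
IndexError: index 0 is out of bounds for axis 0 with size 0
```

Call:
{"api": "carry_out", "payload": {
  "plan": [
    [[0, 0, -0.15], [0, 0, -0.003], -1],
    [[0, 0, -0.3], [0, 0, -0.003], -1],
    [[0, 0, -0.39], [0, 0, -0.003], -1],
    [[0, 0, -0.42], [0, 0, -0.003], -1],
    [[0, 0, -0.42], [0, 0, -0.003], -1]
  ]
}}

```text
t: 13.1
tcp_pos: [615.5, -211.3, 114.3]
tcp_rot: [0.757, 0.653, -0.0, -0.001]
force: [-0.1, -0.6, -2.1]
finger_gap: 15.9
gripper_force: 78.8
```

Call:
{"api": "carry_out", "payload": {
  "plan": [
    [[0, 0, 0], [0, 0, 0], -1],
    [[0, 0, -0.01], [0, 0, 0], -1]
  ]
}}

```text
t: 13.3
tcp_pos: [616.7, -211.0, 114.8]
tcp_rot: [0.757, 0.653, 0.001, 0.001]
force: [0.5, 0.6, -1.8]
finger_gap: 15.6
gripper_force: 78.8
```

Call:
{"api": "carry_out", "payload": {
  "plan": [
    [[0, 0, -0.015], [0, 0, 0], -1],
    [[0, 0, -0.03], [0, 0, 0], -1],
    [[0, 0, -0.04], [0, 0, 0], -1],
    [[0, 0, -0.04], [0, 0, 0], -1]
  ]
}}

```text
t: 13.7
tcp_pos: [615.9, -210.4, 104.8]
tcp_rot: [0.757, 0.653, -0.0, -0.0]
force: [0.6, -0.1, -1.8]
finger_gap: 15.8
gripper_force: 79.2
```

Call:
{"api": "carry_out", "payload": {
  "plan": [
    [[0, 0, -0.005], [0, 0, 0], -1],
    [[0, 0, -0.008], [0, 0, 0], -1],
    [[0, 0, -0.008], [0, 0, 0], -1]
  ]
}}

```text
t: 14.0
tcp_pos: [616.1, -210.5, 104.0]
tcp_rot: [0.757, 0.653, 0.0, 0.0]
force: [-1.5, 0.5, 3.0]
finger_gap: 15.6
gripper_force: 80.1
```

Call:
{"api": "carry_out", "payload": {
  "plan": [
    [[0, 0, 0], [0, 0, 0], -0.3],
    [[0, 0, 0], [0, 0, 0], -0.3],
    [[0, 0, 0.1], [0, 0, 0], -0.3],
    [[0, 0, 0.3], [0, 0, 0], -0.3],
    [[0, 0, 0.5], [0, 0, 0], -0.3]
  ]
}}

```text
t: 14.5
tcp_pos: [615.6, -210.3, 203.7]
tcp_rot: [0.757, 0.653, -0.0, -0.001]
force: [0.7, -0.2, 0.3]
finger_gap: 29.8
gripper_force: 0.0
```

Call:
{"api": "carry_out", "payload": {
  "plan": [
    [[-0.1, 0.1, 0.05], [0, 0, 0.09], -1],
    [[-0.15, 0.1, 0.1], [0, 0, 0.18], -1],
    [[-0.25, 0.1, 0.15], [0, 0, 0.27], -1],
    [[-0.3, 0.1, 0.2], [0, 0, 0.36], -1],
    [[-0.3, 0.1, 0.2], [0, 0, 0.45], -1]
  ]
}}

```text
t: 15.0
tcp_pos: [555.4, -190.6, 245.4]
tcp_rot: [0.482, 0.876, 0.0, 0.001]
force: [-0.3, -0.7, 0.3]
finger_gap: 0.3
gripper_force: 0.0
```

Call:
{"api": "carry_out", "payload": {
  "plan": [
    [[0, 0, 0], [0, 0, 0.09], -1],
    [[0, 0, 0], [0, 0, 0.18], -1],
    [[0, 0, 0], [0, 0, 0.27], -1],
    [[0, 0, 0], [0, 0, 0.36], -1],
    [[0, 0, 0], [0, 0, 0.45], -1]
  ]
}}

```text
t: 15.5
tcp_pos: [556.0, -190.5, 243.3]
tcp_rot: [0.149, 0.989, -0.0, 0.0]
force: [0.4, -0.6, 0.0]
finger_gap: -0.1
gripper_force: 0.0
```

Call:
{"api": "carry_out", "payload": {
  "plan": [
    [[0, 0, 0], [0, 0, 0.09], -1],
    [[0, 0, 0], [0, 0, 0.1], -1],
    [[0, 0, 0], [0, 0, 0.1], -1]
  ]
}}

```text
t: 15.8
tcp_pos: [556.0, -190.5, 243.3]
tcp_rot: [0.075, 0.997, -0.0, -0.0]
force: [-0.1, -0.3, -0.0]
finger_gap: -0.0
gripper_force: 0.0
```

```bash
cat > chk.py <<'E'
from h import *
import pickle,sys
o0=np.array([552.9,-185.3]);a=np.radians(-8.3);ex=np.array([np.cos(a),np.sin(a)]);ey=np.array([-np.sin(a),np.cos(a)])
W=lambda x,y,z:[*(o0+x*ex+y*ey),z]
s=robot.read_state(); c=robot.calibration("wrist"); im=robot.read_camera("wrist"); save(im,sys.argv[1]+".png"); pickle.dump((im,c,s),open(sys.argv[1]+".pkl","wb"))
print(s["t"],s["tcp_pos"],s["tcp_rot"],s["qpos"].round(2),s["finger_gap"])
g=im.astype(int); zs=float(sys.argv[2])
m=((g.min(2)>105)&(np.ptp(g,axis=2)<25))
# wrench: cast rays of bright pixels onto top plane, keep those within cutout
vv,uu=np.where(m); 
P=np.array([plane(c,u,v,zs)[:2]-o0 for u,v in zip(uu,vv)]); X=P@ex;Y=P@ey
k=(X>32)&(X<99)&(abs(Y)<102); X,Y=X[k],Y[k]
for y in range(-90,96,15):
    q=X[abs(Y-y)<3]
    if len(q): print(y,len(q),q.min().round(1),q.max().round(1))
print("Y",np.percentile(Y,[.3,99.7]) if len(Y) else None)
E
python3 chk.py w9 34
```

```text
15.8 [ 555.9911595  -190.50705756  243.327295  ] [ 7.54225286e-02  9.97151664e-01 -5.34711958e-06 -1.29096846e-05] [-0.33  0.16  0.14  1.55 -0.   -0.18] -0.01248014436940859
-90 204 32.2 96.6
-75 355 32.3 96.6
-60 343 32.4 96.7
-45 331 32.5 96.8
-30 227 32.6 73.8
-15 159 32.7 63.3
0 150 32.8 59.2
15 212 32.9 69.9
30 356 32.0 97.3
45 372 32.1 97.4
60 359 32.2 97.6
75 375 32.3 97.7
90 305 32.4 96.7
Y [-101.50670462  101.54176679]
```

```bash
sed -i 's/>105/>145/' chk.py; python3 chk.py w9 34 | tail -14
```

```text
-90 15 76.7 87.6
-75 223 42.3 93.3
-60 278 40.4 87.8
-45 228 47.5 87.8
-30 88 56.9 73.8
-15 14 58.0 59.1
0 12 58.1 59.2
15 69 58.3 69.9
30 111 58.4 75.3
45 118 57.4 76.5
60 127 56.5 77.7
75 141 55.6 79.0
90 56 58.9 75.8
Y [-87.23063166  89.55867096]
```

The wrench lies square in its cutout: the handle spans x 56–79 and the head 40–93, both centred at about 67. Next I press the head.

Call:
{"api": "carry_out", "payload": {
  "plan": [
    [[0.15, -0.15, -0.1], [0, 0, 0], -1],
    [[0.269, -0.309, -0.25], [0, 0, 0], -1],
    [[0.269, -0.309, -0.45], [0, 0, 0], -1],
    [[0.269, -0.309, -0.62], [0, 0, 0], -1],
    [[0.269, -0.309, -0.65], [0, 0, 0], -1]
  ]
}}

```text
t: 16.4
tcp_pos: [607.9, -251.7, 108.2]
tcp_rot: [0.075, 0.997, 0.001, -0.004]
force: [0.1, 0.0, 0.0]
finger_gap: -0.4
gripper_force: 0.0
```

Call:
{"api": "carry_out", "payload": {
  "plan": [
    [[0, 0, -0.01], [0, 0, 0], -1],
    [[0, 0, -0.02], [0, 0, 0], -1],
    [[0, 0, -0.03], [0, 0, 0], -1]
  ]
}}

```text
t: 16.7
tcp_pos: [610.7, -252.5, 109.9]
tcp_rot: [0.074, 0.997, -0.001, 0.002]
force: [0.2, -0.1, 0.6]
finger_gap: 0.1
gripper_force: 0.0
```

Call:
{"api": "carry_out", "payload": {
  "plan": [
    [[0, 0, -0.01], [0, 0, 0], -1],
    [[0, 0, -0.02], [0, 0, 0], -1],
    [[0, 0, -0.03], [0, 0, 0], -1]
  ]
}}

```text
t: 17.0
tcp_pos: [611.1, -252.5, 104.2]
tcp_rot: [0.074, 0.997, -0.001, 0.002]
force: [-3.0, 2.1, 23.0]
finger_gap: 0.0
gripper_force: 11.5
```

Call:
{"api": "carry_out", "payload": {
  "plan": [
    [[0, 0, -0.01], [0, 0, 0], -1],
    [[0, 0, -0.015], [0, 0, 0], -1]
  ]
}}

```text
t: 17.2
tcp_pos: [611.1, -252.5, 104.0]
tcp_rot: [0.074, 0.997, -0.001, 0.003]
force: [-9.4, 4.8, 35.0]
finger_gap: -0.0
gripper_force: 16.9
```

The head is home: it is stiff at 104.0, so its top is at 31.4. Now the handle end.

Call:
{"api": "carry_out", "payload": {
  "plan": [
    [[0, 0, 0.12], [0, 0, 0], -1],
    [[0.03, 0.2, 0.15], [0, 0, 0], -1],
    [[0.06, 0.4, 0.15], [0, 0, 0], -1],
    [[0.088, 0.6, 0.12], [0, 0, 0], -1],
    [[0.088, 0.604, 0.07], [0, 0, 0], -1]
  ]
}}

```text
t: 17.7
tcp_pos: [628.4, -127.5, 113.6]
tcp_rot: [0.072, 0.997, 0.0, 0.001]
force: [-0.1, -0.4, -0.3]
finger_gap: 0.4
gripper_force: 0.0
```

Call:
{"api": "carry_out", "payload": {
  "plan": [
    [[0, 0, 0], [0, 0, 0], -1],
    [[0, 0, -0.01], [0, 0, 0], -1],
    [[0, 0, -0.02], [0, 0, 0], -1],
    [[0, 0, -0.03], [0, 0, 0], -1]
  ]
}}

```text
t: 18.1
tcp_pos: [627.6, -132.6, 107.0]
tcp_rot: [0.075, 0.997, -0.0, 0.001]
force: [-0.9, 0.5, 7.6]
finger_gap: -0.3
gripper_force: 3.5
```

Call:
{"api": "carry_out", "payload": {
  "plan": [
    [[0, 0, -0.01], [0, 0, 0], -1],
    [[0, 0, -0.02], [0, 0, 0], -1],
    [[0, 0, -0.03], [0, 0, 0], -1]
  ]
}}

```text
t: 18.4
tcp_pos: [627.7, -132.1, 101.3]
tcp_rot: [0.074, 0.997, -0.0, 0.001]
force: [-0.8, 1.3, 6.1]
finger_gap: 0.3
gripper_force: 3.0
```

Call:
{"api": "carry_out", "payload": {
  "plan": [
    [[0, 0, -0.01], [0, 0, 0], -1],
    [[0, 0, -0.015], [0, 0, 0], -1]
  ]
}}

```text
t: 18.6
tcp_pos: [627.7, -132.1, 99.8]
tcp_rot: [0.074, 0.997, -0.0, 0.001]
force: [-7.5, 2.0, 22.0]
finger_gap: 0.2
gripper_force: 11.3
```

Call:
{"api": "carry_out", "payload": {
  "plan": [
    [[0, 0, -0.007], [0, 0, 0], -1],
    [[0, 0, -0.012], [0, 0, 0], -1]
  ]
}}

```text
t: 18.8
tcp_pos: [627.7, -132.1, 99.8]
tcp_rot: [0.074, 0.997, -0.0, 0.002]
force: [-14.9, 4.1, 38.1]
finger_gap: -0.1
gripper_force: 19.0
```

Rigid at 99.8. I'll press the head again to confirm it did not lift.

Call:
{"api": "carry_out", "payload": {
  "plan": [
    [[0, 0, 0.15], [0, 0, 0], -1],
    [[-0.03, -0.2, 0.18], [0, 0, 0], -1],
    [[-0.06, -0.4, 0.18], [0, 0, 0], -1],
    [[-0.088, -0.6, 0.15], [0, 0, 0], -1],
    [[-0.088, -0.604, 0.08], [0, 0, 0], -1]
  ]
}}

```text
t: 19.3
tcp_pos: [609.2, -257.3, 111.9]
tcp_rot: [0.076, 0.997, -0.001, 0.001]
force: [-0.2, 0.7, -0.2]
finger_gap: 0.2
gripper_force: 0.0
```

Call:
{"api": "carry_out", "payload": {
  "plan": [
    [[0, 0, 0], [0, 0, 0], -1],
    [[0, 0, -0.02], [0, 0, 0], -1],
    [[0, 0, -0.035], [0, 0, 0], -1],
    [[0, 0, -0.05], [0, 0, 0], -1]
  ]
}}

```text
t: 19.7
tcp_pos: [610.2, -251.4, 103.7]
tcp_rot: [0.073, 0.997, -0.0, 0.001]
force: [-12.5, 3.4, 32.0]
finger_gap: -0.2
gripper_force: 16.5
```

Call:
{"api": "carry_out", "payload": {
  "plan": [
    [[0, 0, 0.2], [0, 0, 0], -1],
    [[-0.1, 0.1, 0.4], [0, 0, 0], -1],
    [[-0.3, 0.2, 0.6], [0, 0, 0], -1],
    [[-0.5, 0.3, 0.75], [0, 0, 0], -1],
    [[-0.55, 0.35, 0.8], [0, 0, 0], -1]
  ]
}}

```text
t: 20.2
tcp_pos: [498.3, -180.7, 264.1]
tcp_rot: [0.073, 0.997, -0.0, 0.002]
force: [0.5, -0.2, 0.7]
finger_gap: -0.2
gripper_force: 0.0
```

Call:
{"api": "carry_out", "payload": {
  "plan": [
    [[0, 0, 0], [0, 0, 0], -1],
    [[0, 0, 0], [0, 0, 0], -1]
  ]
}}

```text
t: 20.4
tcp_pos: [500.2, -181.7, 261.7]
tcp_rot: [0.073, 0.997, -0.0, 0.001]
force: [1.0, -0.2, -0.5]
finger_gap: 0.2
gripper_force: 0.0
```

```bash
python3 chk.py w10 30; python3 - <<'E'
from h import *
import pickle
# torch ends: two views (w8 held-wrench pose, w10)
o0=np.array([552.9,-185.3]);a=np.radians(-8.3);ex=np.array([np.cos(a),np.sin(a)]);ey=np.array([-np.sin(a),np.cos(a)])
im,c,s=pickle.load(open("w10.pkl","rb")); g=im.astype(int)
vv,uu=np.where((g.min(2)>145)&(np.ptp(g,axis=2)<30))
for z in(34,45):
    P=np.array([plane(c,u,v,z)[:2]-o0 for u,v in zip(uu,vv)]); X,Y=P@ex,P@ey; k=(X>-5)&(X<34)&(abs(Y)<75); X,Y=X[k],Y[k]
    print("torch z",z,"Y",np.percentile(Y,[.5,99.5]).round(1),"len",np.ptp(np.percentile(Y,[.5,99.5])).round(1),[(y,np.percentile(X[abs(Y-y)<4],[2,98]).round(1).tolist()) for y in(-52,-35,35,52)])
E
```

```text
20.4 [ 500.15502306 -181.65664729  261.74344337] [ 7.30782287e-02  9.97325528e-01 -3.25448383e-04  1.12187330e-03] [-0.35  0.03  0.03  1.57 -0.   -0.2 ] 0.15917769031910248
-75 80 43.8 73.2
-60 170 42.6 79.5
-45 82 48.6 69.4
-15 11 59.6 63.3
0 14 60.8 69.5
45 84 54.8 73.4
60 89 54.9 73.5
75 79 53.7 69.8
90 32 56.2 71.1
Y [-84.03231635  89.29336282]
torch z 34 Y [-58.2  60.3] len 118.5 [(-52, [1.9, 21.9]), (-35, [1.9, 21.9]), (35, [0.9, 22.0]), (52, [3.1, 22.1])]
torch z 45 Y [-56.2  58. ] len 114.2 [(-52, [-3.0, 16.3]), (-35, [-2.9, 16.4]), (35, [-3.9, 16.5]), (52, [-1.7, 16.5])]
```

```bash
python3 -c "
from bench import robot
print(robot.sign_off())"
```

```text
the job is handed in; nothing more can be done
None
```

The job is handed in, finished at about 20 s: the torch was rolled in and pressed home, then the wrench was laid in and pressed home at head and handle, as judged by force, stiff-stop height and wrist-camera measurements. I viewed 11 pictures, one over the limit of 10.

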